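# Put the comb away in the sliding-lid box

## Task

Put the wooden comb away in the clear acrylic box: first move the roll-on bottle out of the lid's way and stand it upright somewhere clear on the ledge, then slide the lid fully open to its stop, lay the comb flat on the box floor, and slide the lid fully shut again. The bottle must not tip over or touch the box or its lid, and the other things on the ledge must stay where they are.

Things in the scene. Friction and masses are not known exactly. Their poses are not given: they have to be found in the camera images.
- box: clear acrylic box with white plastic edge strips, fixed to the ledge: 140 mm along its x, 170 mm along its y, walls 45 mm high and 5 mm thick, floor 5 mm thick (inside 130 x 160 mm). Origin: centre of its underside, on the ledge (z = 0). The lid slides horizontally towards the box's own -y side.
- box_lid (a joint): clear sliding lid, 131 x 170 x 4 mm, underside 45 mm above the ledge. Value in m: 0 = fully shut (right over the box), 0.115 = open at its stop, grows as it slides to the box's -y (up to 0.02 at the start). About 2 N of friction; stays where left. Open, it juts 115 mm past the box's -y end; the opening runs from 30 mm on the -y side of the box's centre to the +y wall.
- lid_grip (a point): middle of the lid's grip, 60 mm above the ledge: an upright aluminium bar on the middle of the lid, 50 mm along the box's x, 12 mm thick along the box's y, from 49 to 71 mm above the ledge (22 mm tall). It moves with the lid; right over the box's centre when shut. Its axes are the box's.
- rollon: roll-on deodorant bottle, white plastic with grey cap, standing upright: round, 34 mm diameter, 95 mm tall (straight-sided up to 58 mm; the cap is 33 mm across and tapers above 88 mm), about 90 g, loose. Origin: centre of its underside. At the start it stands in the path of the lid, beyond the box's -y end.
- comb: dark wooden pocket comb lying flat: 110 mm along its x, 32 mm along its y, 9 mm thick, about 30 g, loose. Origin: centre of its underside.
- flask: stainless steel hip flask lying flat, bystander: 92 mm along x, from -50 to +77 mm along y (cap at +y), 24 mm high. Origin: centre of the body's underside.
- dish: round brass-coloured dish holding keys, bystander: 90 mm diameter, 20 mm high. Origin: centre of its underside.
- jar: round amber jar with white lid, bystander: 54 mm diameter, 55 mm high. Origin: centre of its underside.
- tin: flat round metal cream tin, bystander: 72 mm diameter, 21 mm high. Origin: centre of its underside.
- matchbox: matchbox lying flat, bystander: 54 x 35 x 14 mm. Origin: centre of its underside.
- torch: small metal pocket torch lying flat, bystander: 110 mm along its x, 30 mm wide, 30 mm high. Origin: under its middle.
- soapbox: closed plastic soap box, bystander: 62 x 92 x 34 mm (x, y, height). Origin: centre of its underside.
Mind the look-alikes: they are no part of the job. What is shaped like the rollon but green is not meant.

How it is judged:
On the way, in this order (a step that is already met when the one before it is completed fails the run):
1. the lid is slid open to its stop (value of joint box_lid above 0.11 m), for 0.2 s.
2. the comb lies released on the box floor, with the lid open (x of comb in the frame of box between -0.055 and 0.055 m and y of comb in the frame of box between -0.075 and 0.075 m and z of comb in the frame of box between -0.002 and 0.016 m and value of joint box_lid above 0.1 m and contact force between the fingers and comb below 0.05 N), for 0.2 s.
At the end, for the whole second after the job is handed in: The lid is shut to within 4 mm of its closed stop; the comb lies flat on the box floor (its origin within the inner walls and less than 16 mm above the ledge); the roll-on bottle stands upright (within 0.1 rad) on the ledge itself; both at rest (x of comb in the frame of box between -0.055 and 0.055 m and y of comb in the frame of box between -0.075 and 0.075 m and z of comb in the frame of box between -0.002 and 0.016 m and value of joint box_lid below 0.004 m and angle between rollon's own z axis and vertical below 0.1 rad and height (world z) of rollon below 0.004 m and linear speed of each of rollon, comb below 0.02 m/s); the robot touches nothing.
It fails at once if the roll-on bottle is tipped over (more than 0.5 rad) (angle between rollon's own z axis and vertical above 0.5 rad).
It fails at once if the roll-on bottle touches the box or its lid (more than 0.5 N) (contact force between rollon and box above 0.5 N).
It fails at once if a bystander (flask, dish, jar, tin, matchbox, torch or soap box) is shifted by more than 20 mm (distance of any of flask, dish, jar, tin, matchbox, torch, soapbox from where it was at the start of the episode above 0.02 m).
It also fails if it takes over 72 s, if anything falls off the work surface, if the arm or the gripper's body presses on something with over 40 N, if the wrist force passes 120 N, or if a joint passes its speed limit or range.

## Robot

A 6-joint arm with a two-finger parallel gripper is mounted at the origin on the work surface. World frame = base frame: x ahead of the robot, y to its left, z up, the work surface at z = 0. Lengths are in m, angles in rad, forces in N, time in s.
With the tool pointing down it reaches from about 0.4 to 0.925 m from the base axis. Payload 3.4 kg.
Tool frame: the origin (TCP) lies at the very end of the fingers, on their centre line; the grasp point (between the pads) lies 19 mm behind it (ctrl.tcp_to_grasp is the distance from the TCP to the grasp point, in m); z points along the fingers, y is the line along which they close (so a half turn about z gives the same grasp; the last joint's range is limited). The gripper opens to 85 mm and grips with 20 to 120 N. Pads are 22 mm wide; open, the fingers measure 114 mm over their backs; the gripper's body (76 mm by 85 mm) begins 54 mm behind the grasp point. The pads swing forward as they close: fully open they stand 13 mm farther back than shut.
Start: joints at [1.079, 0.307, 1.506, -0, 1.328, -0.073], TCP at [0.234, 0.525, 0.231] pointing down, gripper open.
Joint ranges: [-3.12, 3.12], [-1.05, 2.28], [0.14, 2.33], [-1.42, 4.57], [0.1, 2.73], [-2.68, 2.68]. Speed limits (rad/s): [2.57, 2.57, 3.14, 3.14, 3.14, 3.14].

## Interface

Orientations are given as a unit quaternion [x, y, z, w].
In Python, from bench import ctrl, release, clamp, planner, snapshot, finish_job gives the robot as it stands. Calls block until the motion is done:
- ctrl.goto(position, orientation): joint-space move of the TCP to a pose.
- ctrl.line_to(position, frame=None, speed=0.15): straight line of the TCP; frame=None keeps the orientation; speed is the mean speed in m/s.
- ctrl.set_joints(angles): joint-space move.
- release() and clamp(): open the fingers fully, or close them until they stop; the grip force is fixed at half the most.
- ctrl.pause(seconds).
- planner.solve_ik(position, orientation): joint angles nearest the present ones, or None.
- ctrl.observe(): the state.
- snapshot(name): name is "side" or "top"; returns a dict with "pixels" (400x640x3 uint8, blue, green, red), "mtx" (3x3 intrinsics, pixels), "R" (3x3) and "t" (3): a world point X has camera coordinates R X + t. Camera axes: x right, y down, z forward; pixel columns grow to the right and rows downward; lengths in m; the calibration is good to about 2 mm. A picture is of the moment at which its call begins. There is no depth.
A pose or a line that the arm cannot do raises ctrl.PlanningError and nothing moves.
- finish_job(): hands the job in; it is judged then, once.
The state is a dict: "time_s": time; "joint_pos": joint angles; "qvel": joint speeds; "joint_efforts": joint torques, N m; "position": TCP position; "eef_rot": TCP orientation; "contact_force": force on the tool from outside, world axes, zero at the start; "torque": the same for the moment, N m; "width": finger opening in m; "gripper_force": force on a finger pad.
Only numpy, scipy, OpenCV 4.12 (cv2) and the standard library are available. Lean on these libraries where they do the work, as an engineer would, in place of code of your own. Each camera call takes 0.05 s, during which the arm holds its last target. There are 200 camera calls.

## Working session

There is one attempt and no reset: what is moved stays moved. The work goes in short steps, each a Python script; the robot and the scene stay as the last script left them, time stands still between calls to the robot, and variables do not carry over. Pictures are saved under pics/ and viewed, at most 10 in all, crops included, and the job is handed in when it is done.

```bash
mkdir -p pics; ls; python3 - <<'E'
from bench import *
import cv2
for n in("top","side"):
    s=snapshot(n); cv2.imwrite(f"pics/{n}0.png",s["pixels"]); print(n,s["mtx"].tolist(),s["R"].tolist(),s["t"].tolist())
o=ctrl.observe();print(o["time_s"],o["eef_rot"],o["width"])
E
```

```text
pics
top [[507.98375446618974, 0.0, 317.8189501111457], [0.0, 507.98375446618974, 202.22471548335423], [0.0, 0.0, 1.0]] [[0.007407745331805043, -0.9996911474632082, 0.02372203601702978], [-0.9832044712600788, -0.011607596284751406, -0.1821379460812031], [0.1823570481316479, -0.021974380359508713, -0.9829867921821368]] [-0.01893350288195147, 0.582348265170837, 1.3262721268119384]
side [[385.452380518063, 0.0, 322.43221846318335], [0.0, 385.452380518063, 203.09213831037923], [0.0, 0.0, 1.0]] [[0.9429168249741734, -0.33265094104601156, -0.0158496877516972], [-0.21867574003443876, -0.5825490102053479, -0.7828266547768797], [0.2511748034756152, 0.7416063660257862, -0.6220379538010632]] [-0.5432035331284305, 0.20330584473258856, 0.9953674896373773]
0.1 [ 2.07870135e-01  9.78155963e-01 -9.22148390e-04 -2.60473951e-04] 0.08546409232217626
```

View pics/top0.png

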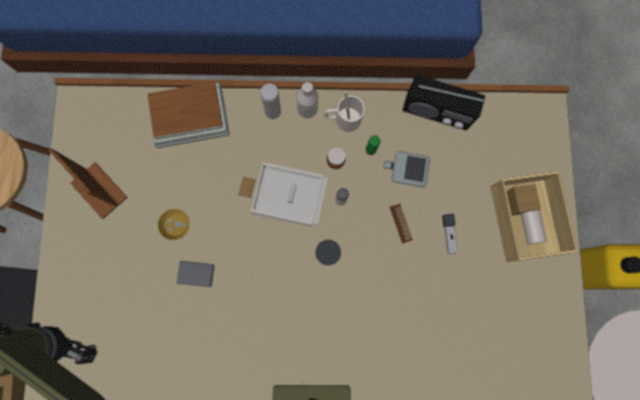

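View pics/side0.png

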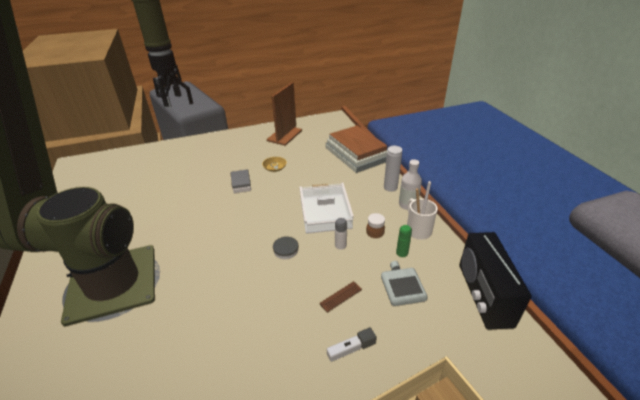

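Top view: box at about (289,194), rollon (343,196), comb (401,223), and the green look-alike at (373,145). Side view: rollon (341,233), comb (341,296). Next I'll measure with masks and check a zoomed crop.

```bash
cat >h.py <<'E'
import numpy as np, cv2
from bench import *
def ray(s,u,v,z):
    d=s["R"].T@np.linalg.inv(s["mtx"])@np.array([u,v,1.]); c=-s["R"].T@s["t"]
    return c+d*(z-c[2])/d[2]
def proj(s,X):
    p=s["mtx"]@(s["R"]@np.asarray(X)+s["t"]); return p[:2]/p[2]
def blob(s,mask,roi):
    u0,v0,u1,v1=roi; m=np.zeros_like(mask); m[v0:v1,u0:u1]=mask[v0:v1,u0:u1]
    cs,_=cv2.findContours(m,cv2.RETR_EXTERNAL,cv2.CHAIN_APPROX_NONE)
    return max(cs,key=cv2.contourArea)
E
python3 - <<'E'
from h import *
t=snapshot("top");s=snapshot("side")
a=cv2.resize(t["pixels"][130:280,230:430],None,fx=4,fy=4,interpolation=cv2.INTER_CUBIC)
cv2.imwrite("pics/c1.png",a)
b=cv2.resize(s["pixels"][175:315,265:435],None,fx=4,fy=4,interpolation=cv2.INTER_CUBIC)
cv2.imwrite("pics/c2.png",b)
# comb: dark wood
for n,S,roi,z in(("top",t,(380,195,425,250),.009),("side",s,(310,275,370,315),.009)):
    g=cv2.cvtColor(S["pixels"],cv2.COLOR_BGR2GRAY)
    c=blob(S,(g<95).astype(np.uint8),roi)
    P=np.array([ray(S,*p[0],z)[:2] for p in c],np.float32)
    print("comb",n,cv2.contourArea(c),cv2.minAreaRect(P))
hsv=cv2.cvtColor(t["pixels"],cv2.COLOR_BGR2HSV)
g=cv2.cvtColor(t["pixels"],cv2.COLOR_BGR2GRAY)
c=blob(t,((hsv[...,1]<45)&(g>140)).astype(np.uint8),(240,155,332,235))
P=np.array([ray(t,*p[0],.045)[:2] for p in c],np.float32)
print("box",cv2.minAreaRect(P),cv2.boxPoints(cv2.minAreaRect(P)))
E
```

```text
comb top 319.0 ((0.5341431498527527, -0.2455356866121292), (0.10782428085803986, 0.029423095285892487), 17.89735221862793)
comb side 394.0 ((0.5336983799934387, -0.25186195969581604), (0.10560254752635956, 0.029799042269587517), 17.89174461364746)
box ((0.6093863248825073, 0.0641149953007698), (0.1923055499792099, 0.1466914266347885), 78.36328887939453) [[ 0.51815355 -0.01526724]
 [ 0.66182995 -0.04485571]
 [ 0.7006191   0.14349723]
 [ 0.5569427   0.1730857 ]]
```

View pics/c1.png

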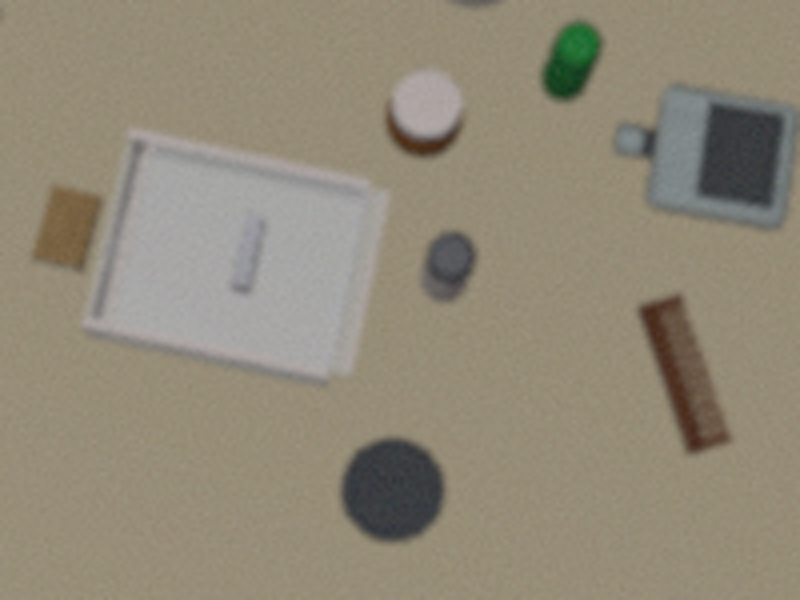

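View pics/c2.png

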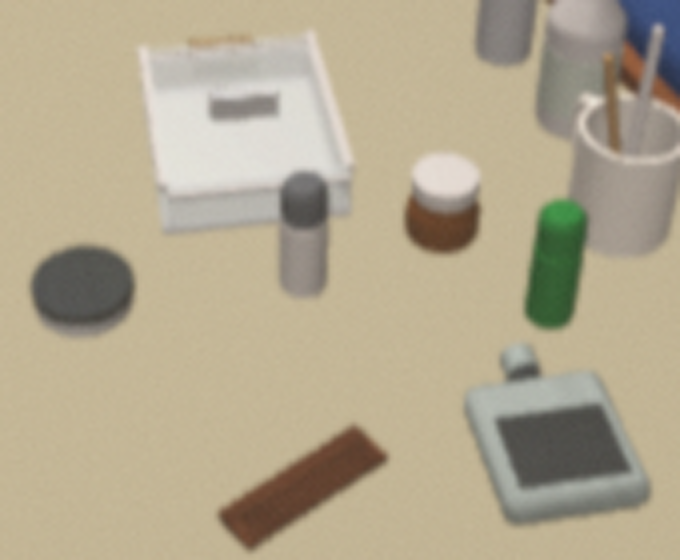

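The crop c1 shows the box rim corners at roughly (132,132), (88,328), (370,183) and (327,380), the lid sticking slightly out to the right, the grip bar at (248,252) and the rollon cap at (453,253). The jar, tin and flask are clear of the lid's path. Next step: refine the bar, bottle and box and plan the motions.

```bash
python3 - <<'E'
from h import *
t=snapshot("top");s=snapshot("side")
T=lambda x,y,z:ray(t,230+x/4-.375,130+y/4-.375,z)[:2].round(4)
S=lambda x,y,z:ray(s,265+x/4-.375,175+y/4-.375,z)[:2].round(4)
print("rim top z=.047",[T(*p,.047) for p in((132,132),(88,328),(327,380),(370,183))])
print("rim side",[S(*p,.047) for p in((145,48),(312,35),(350,168),(162,188))])
print("lid edge",T(388,193,.047),T(350,373,.047))
ba=lambda S_,roi,th:blob(S_,(cv2.cvtColor(S_["pixels"],cv2.COLOR_BGR2GRAY)<th).astype(np.uint8),roi)
g=cv2.cvtColor(t["pixels"],cv2.COLOR_BGR2GRAY)
c=blob(t,(g<168).astype(np.uint8),(282,178,302,208)); P=np.array([ray(t,*p[0],.071)[:2] for p in c],np.float32); print("bar top",cv2.contourArea(c),cv2.minAreaRect(P))
c=ba(s,(312,192,340,208),150); print("bar side px",cv2.boundingRect(c)); r=cv2.minAreaRect(c)[0]; print(ray(s,*r,.062))
c=ba(t,(330,180,355,210),105); (u,v),r=cv2.minEnclosingCircle(c); print("cap",u,v,r,ray(t,u,v,.085))
# two-view: side cap mask and base
c=ba(s,(330,212,352,236),105); m=cv2.moments(c); u,v=m['m10']/m['m00'],m['m01']/m['m00'];print("cap side",u,v,ray(s,u,v,.076)); print("base side",S(303,285,.0))
for n,x,y,z in(("jar",427,105,.055),("tin",393,490,.021),("flask",715,155,.02)): print(n,T(x,y,z))
for th in(95,110,120):
  c=blob(t,(g<th).astype(np.uint8),(380,195,425,250)); P=np.array([ray(t,*p[0],.009)[:2] for p in c],np.float32);print(cv2.minAreaRect(P))
E
```

```text
rim top z=.047 [array([0.6932, 0.1398]), array([0.5557, 0.1659]), array([0.5219, 0.0035]), array([ 0.6592, -0.0248])]
rim side [array([0.5622, 0.165 ]), array([0.6932, 0.1345]), array([ 0.6577, -0.028 ]), array([ 0.5241, -0.0014])]
lid edge [ 0.6523 -0.0373] [ 0.5268 -0.012 ]
bar top 507.5 ((0.6052406430244446, 0.05812716484069824), (0.0796213448047638, 0.051297735422849655), 0.7699993252754211)
bar side px (318, 199, 16, 5)
[0.60372193 0.0481763  0.062     ]
cap 342.0 196.0 8.544103622436523 [ 0.59431818 -0.07693372  0.085     ]
cap side 341.0261437908497 226.72984749455335 [ 0.59955849 -0.08705728  0.076     ]
base side [ 0.6003 -0.083 ]
jar [ 0.7131 -0.0636]
tin [ 0.4502 -0.0426]
flask [ 0.6893 -0.2698]
((0.5344053506851196, -0.24541229009628296), (0.10679326951503754, 0.029858814552426338), 17.684093475341797)
((0.5346395969390869, -0.24576957523822784), (0.11031146347522736, 0.032647743821144104), 17.625410079956055)
((0.534575879573822, -0.24599507451057434), (0.1121293380856514, 0.03499041497707367), 17.355224609375)
```

Box centre ≈ (0.608, 0.0695), yaw ≈ -11.9°. Both views agree to about 3 mm and the sizes check (167×140). Rollon ≈ (0.599, -0.083), comb ≈ (0.534, -0.247) at 17.6°. Now moving the bottle.

```bash
cat >>h.py <<'E'
from scipy.spatial.transform import Rotation as Ro
YAW=np.radians(-11.9); C=np.array([.608,.0695])
BX=np.array([np.cos(YAW),np.sin(YAW)]); BY=np.array([-np.sin(YAW),np.cos(YAW)])
box=lambda x,y:C+x*BX+y*BY
def quat(a,pos):
    "tool down, closing line at world angle a; pick the half turn with the easier last joint"
    best=None
    for k in(0,np.pi):
        y=np.array([np.cos(a+k),np.sin(a+k),0]);z=np.array([0,0,-1.]);q=Ro.from_matrix(np.c_[np.cross(y,z),y,z]).as_quat()
        j=planner.solve_ik(pos,q)
        if j is not None and (best is None or abs(j[5])<best[0]): best=(abs(j[5]),q)
    return best[1]
def p3(xy,z): return np.array([xy[0],xy[1],z])
def st(m=""):
    o=ctrl.observe(); print(m,round(o["time_s"],2),"pos",np.round(o["position"],4),"w",round(o["width"],4),"F",np.round(o["contact_force"],1),"g",round(float(np.max(o["gripper_force"])),1)); return o
E
python3 - <<'E'
from h import *
b=(.599,-.083); d=(.44,-.16)
q=quat(YAW,p3(b,.2)); q2=quat(YAW,p3(d,.035)); print(q,q2)
ctrl.goto(p3(b,.2),q); ctrl.line_to(p3(b,.035)); st("down"); clamp(); st("clamp")
if ctrl.observe()["width"]>.028:
    ctrl.line_to(p3(b,.16)); st("up"); ctrl.line_to(p3(d,.16),speed=.12); ctrl.line_to(p3(d,.037),speed=.08); st("placed")
    ctrl.pause(.2); release(); st("rel"); ctrl.line_to(p3(d,.2)); st()
    for n in("top","side"): cv2.imwrite(f"pics/{n}1.png",snapshot(n)["pixels"])
a=cv2.imread("pics/side1.png");cv2.imwrite("pics/side1c.png",cv2.resize(a[140:340,200:450],None,fx=3,fy=3))
E
```

```text
[0.77659648 0.62999834 0.         0.        ] [0.77659648 0.62999834 0.         0.        ]
down 4.07 pos [ 0.5998 -0.0831  0.0358] w 0.0857 F [-0.9  0.2  1.1] g 0.0
clamp 4.6 pos [ 0.5996 -0.0831  0.0357] w 0.0324 F [0.2 0.1 4.3] g 59.4
up 5.58 pos [ 0.598  -0.0828  0.1589] w 0.032 F [ 0.2  1.2 -1. ] g 59.5
placed 8.9 pos [ 0.4404 -0.1602  0.0374] w 0.0324 F [ 0.4 -0.7 -1. ] g 59.5
rel 9.67 pos [ 0.44  -0.16   0.037] w 0.0855 F [0.2 0.1 0.1] g 0.0
 10.9 pos [ 0.4393 -0.1597  0.1992] w 0.0853 F [-0.1 -0.1  0.3] g 0.0
```

View pics/side1c.png

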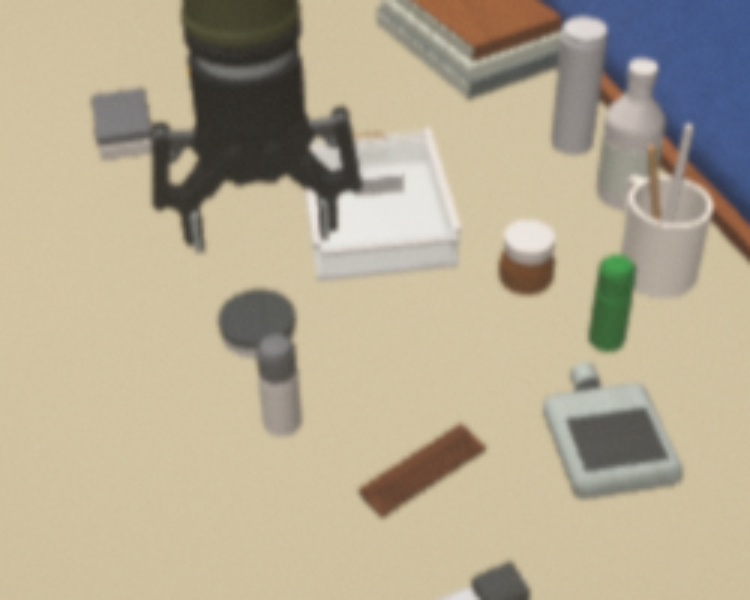

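The bottle stands upright at about (280,390) in the crop, and the others are unmoved. Now opening the lid.

```bash
cat >>h.py <<'E'
def slide(p,direc,dist,z,step=.004,lim=12):
    "slide the gripped lid along direc; fine steps near the stop until force rises"
    p=np.array(p); ctrl.line_to(p3(p+direc*(dist-.012),z),speed=.08); f0=ctrl.observe()["contact_force"][:2]@direc
    d=dist-.012
    while d<dist+.014:
        d+=step; ctrl.line_to(p3(p+direc*d,z),speed=.04); f=-ctrl.observe()["contact_force"][:2]@direc
        if f>lim: break
    st(f"slid {d:.3f} f0 {-f0:.1f} f {f:.1f}")
E
python3 - <<'E'
from h import *
b=box(0,-.013); q=quat(YAW+np.pi/2,p3(b,.1)); 
ctrl.goto(p3(b,.13),q); ctrl.line_to(p3(b,.0525),speed=.1); st("down"); clamp(); ctrl.pause(.2); o=st("clamp")
p=o["position"][:2]; print("box frame",(p-C)@BX,(p-C)@BY)
if .008<o["width"]<.02:
    slide(p,-BY,.115+(p-C)@BY,.0525)
    p=ctrl.observe()["position"][:2]; print("box frame",(p-C)@BX,(p-C)@BY)
E
```

```text
down 13.02 pos [0.6059 0.0566 0.053 ] w 0.0853 F [ 0.9 -0.1 -0.2] g 0.0
clamp 13.88 pos [0.6054 0.057  0.0529] w 0.0106 F [-0.4  1.2  4.9] g 60.3
box frame 8.215606370971734e-05 -0.012789953489689436
slid 0.102 f0 -0.8 f 13.8 15.91 pos [ 0.5855 -0.0392  0.0529] w 0.0106 F [ 1.8 13.8  3.8] g 60.7
box frame 0.00043578114007759004 -0.11099940302344291
```

```bash
sed -i 's/^box=lambda/C=C+.004*BY\nbox=lambda/' h.py; python3 - <<'E'
from h import *
release(); o=st("rel"); ctrl.line_to(o["position"]+[0,0,.09]); 
c=(.5345,-.247); a=np.radians(17.6+90); q=quat(a,p3(c,.05)); ctrl.goto(p3(c,.15),q)
t=snapshot("top"); cv2.imwrite("pics/t2.png",cv2.resize(t["pixels"][130:280,230:430],None,fx=4,fy=4,interpolation=cv2.INTER_CUBIC))
ctrl.line_to(p3(c,.004),speed=.1); st("down"); clamp(); o=st("clamp")
if o["width"]>.025: ctrl.line_to(p3(c,.16)); st("up")
s=snapshot("side"); cv2.imwrite("pics/s2.png",cv2.resize(s["pixels"][140:340,200:450],None,fx=3,fy=3))
for x,y in((0,.085),(.07,.085),(-.07,.085),(0,-.115),(0,-.03)): 
    u=proj(t,p3(box(x,y),.047)); print(x,y,((u-[230,130])*4).round())
E
```

```text
rel 16.62 pos [ 0.5843 -0.0432  0.0525] w 0.0852 F [ 0.  -0.2 -0.4] g 0.0
down 20.98 pos [ 0.535  -0.2473  0.0047] w 0.0852 F [ 0.1 -0.1 -1. ] g 0.0
clamp 21.54 pos [ 0.5348 -0.2471  0.0046] w 0.0294 F [-1.3  0.8  4.6] g 59.1
up 22.73 pos [ 0.5338 -0.2466  0.159 ] w 0.0292 F [ 0.3  0.2 -0.3] g 59.3
0 0.085 [103. 225.]
0.07 0.085 [127. 128.]
-0.07 0.085 [ 79. 323.]
0 -0.115 [389. 287.]
0 -0.03 [267. 261.]
```

View pics/t2.png

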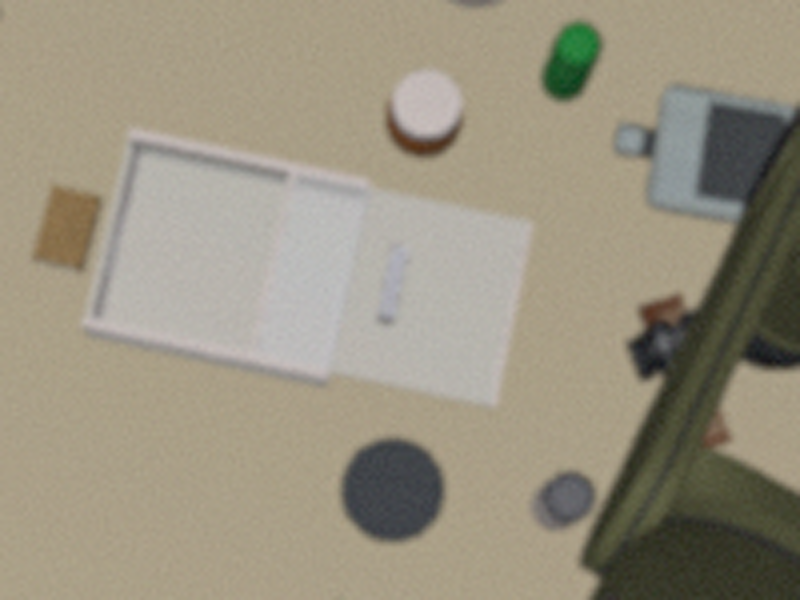

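View pics/s2.png

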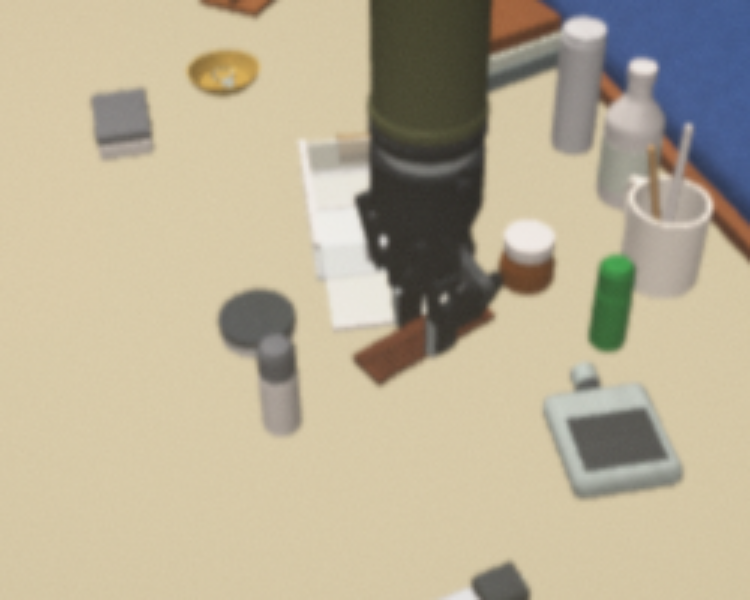

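```bash
python3 - <<'E'
from h import *
t=snapshot("top")
px=lambda x,y,z:ray(t,230+x/4-.375,130+y/4-.375,z)[:2]
for n,p in(("bar",px(393,283,.071)),("+yend",px(110,230,.047)),("-yend",px(348.5,281.5,.047)),("lid-y",px(514.5,312,.047)),("openedge",px(277,274,.047))):
    print(n,p.round(4),"boxframe",((p-C)@BX).round(4),((p-C)@BY).round(4))
E
```

```text
bar [ 0.5847 -0.0399] boxframe -0.0003 -0.1159
+yend [0.6238 0.153 ] boxframe -0.0017 0.081
-yend [ 0.5899 -0.0105] boxframe -0.0012 -0.086
lid-y [ 0.5701 -0.124 ] boxframe 0.0028 -0.2012
openedge [0.5945 0.0383] boxframe -0.0068 -0.0373
```

The camera and robot agree within 1 mm on the bar, and the box frame is consistent. Laying the comb diagonally (42°) so the fully opening fingers fit the opening.

```bash
python3 - <<'E'
from h import *
b=box(0,.0235); q=quat(YAW+np.pi/2+np.radians(42),p3(b,.05))
ctrl.goto(p3(b,.16),q); st("above")
t=snapshot("side"); cv2.imwrite("pics/s3.png",cv2.resize(t["pixels"][140:290,250:400],None,fx=4,fy=4,interpolation=cv2.INTER_CUBIC))
ctrl.line_to(p3(b,.065),speed=.1); st("rim")
for z in(.05,.035,.02,.0105):
    ctrl.line_to(p3(b,z),speed=.06); o=st(f"z{z}")
    if np.linalg.norm(o["contact_force"])>10: print("CONTACT"); break
E
```

```text
above 24.16 pos [0.6137 0.0952 0.1599] w 0.0294 F [ 0.2 -0.2 -0.2] g 59.3
rim 25.31 pos [0.6143 0.0965 0.0657] w 0.0291 F [0.2 0.1 0.3] g 59.3
z0.05 25.71 pos [0.6131 0.0964 0.0494] w 0.0295 F [ 0.5 -0.3 -0.5] g 59.3
z0.035 26.11 pos [0.6131 0.0964 0.0343] w 0.0293 F [ 0.4  0.1 -0.2] g 59.3
z0.02 26.51 pos [0.6131 0.0964 0.0194] w 0.0293 F [ 0.1  0.2 -0.9] g 59.3
z0.0105 26.82 pos [0.6134 0.0964 0.0101] w 0.0297 F [-0.1  0.1  0.1] g 59.3
```

View pics/s3.png

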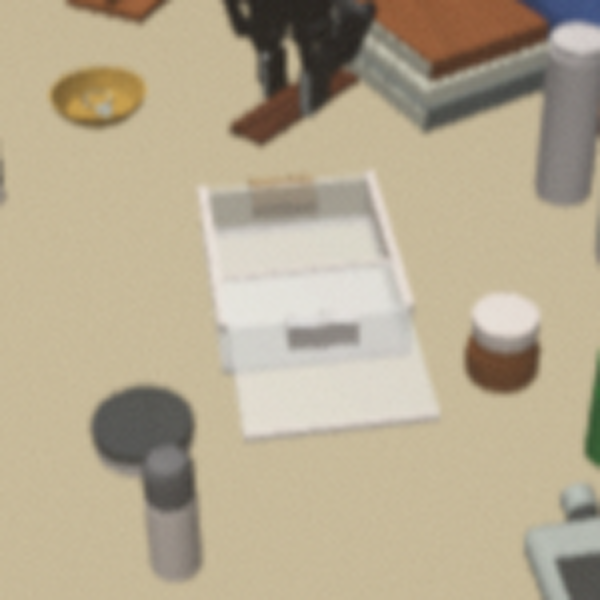

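The view shows the comb held centrally and the lid open; the descent went without contact. Releasing, then closing the lid.

```bash
python3 - <<'E'
from h import *
b=ctrl.observe()["position"][:2]
release(); ctrl.pause(.3); st("rel"); ctrl.line_to(p3(b,.14),speed=.1); st("up")
g=box(0,-.115); q=quat(YAW+np.pi/2,p3(g,.1)); ctrl.goto(p3(g,.14),q)
t=snapshot("top"); cv2.imwrite("pics/t4.png",cv2.resize(t["pixels"][130:280,230:430],None,fx=4,fy=4,interpolation=cv2.INTER_CUBIC))
E
```

```text
rel 27.7 pos [0.6137 0.0964 0.0105] w 0.0852 F [-0.7 -0.3  0.3] g 0.0
up 29.14 pos [0.6128 0.0963 0.1392] w 0.0857 F [-0.5 -0.   0.1] g 0.0
```

View pics/t4.png

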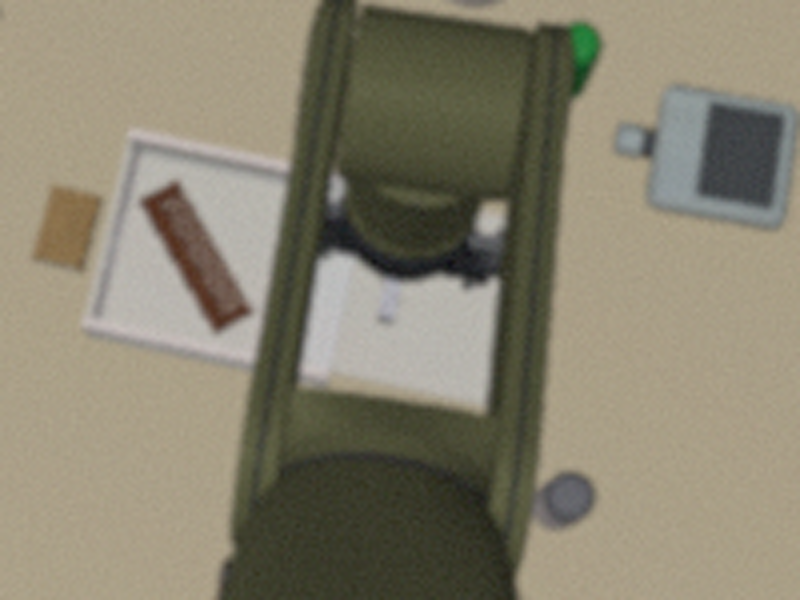

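The comb lies flat in the box, spanning (160,190) to (232,320), and the lid is still open. Closing it.

```bash
python3 - <<'E'
from h import *
g=box(0,-.115)
ctrl.line_to(p3(g,.0525),speed=.1); clamp(); ctrl.pause(.2); o=st("clamp"); p=o["position"][:2]
if .008<o["width"]<.02:
    slide(p,BY,.115,.0525)
    q=ctrl.observe()["position"][:2]; print("travel",(q-p)@BY)
    ctrl.pause(.2); release(); o=st("rel"); ctrl.line_to(o["position"]+[0,0,.12]); 
    ctrl.line_to(p3((.5,.25),.25),speed=.25); st("away")
    s=snapshot("side"); t=snapshot("top")
    cv2.imwrite("pics/f.png",np.hstack([cv2.resize(x,(400,400),interpolation=cv2.INTER_CUBIC) for x in(t["pixels"][130:280,230:380],s["pixels"][140:290,250:400])]))
E
```

```text
clamp 33.33 pos [ 0.5852 -0.039   0.0528] w 0.0108 F [-0.7  1.7  5.6] g 60.2
slid 0.123 f0 -1.1 f 22.4 36.02 pos [0.6085 0.0739 0.0528] w 0.0105 F [ -5.7 -21.7  10. ] g 61.3
travel 0.11528953704891264
rel 36.93 pos [0.6105 0.0817 0.0524] w 0.0853 F [ 0.4 -0.5 -0.1] g 0.0
away 38.9 pos [0.5    0.2493 0.2493] w 0.0854 F [-0.2 -0.3 -0.2] g 0.0
```

View pics/f.png

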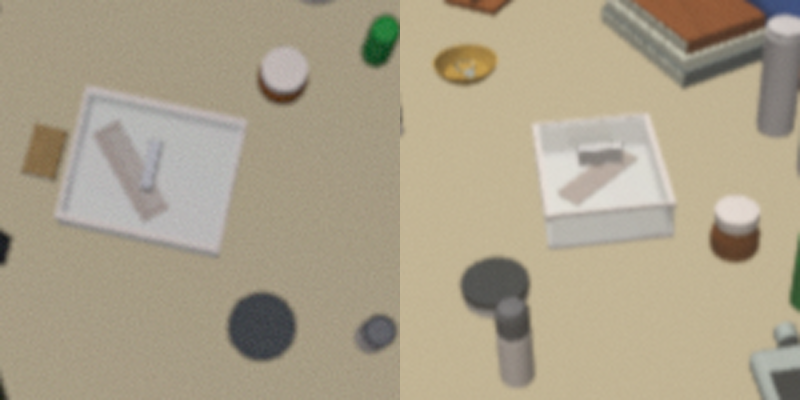

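The lid is shut flush (115.3 mm of travel, up against the stop), the comb is under it, the bottle is upright and nothing else has moved.

```bash
python3 -c "
from bench import *
print(finish_job())"
```

```text
the job is handed in; nothing more can be done
None
```

The job is handed in: the comb lies flat in the box, the lid is shut against its stop and the bottle stands upright clear of it, at about 39 s of the 72 s allowed; the hand-in call did not return a verdict.

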